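Hang the sample canister on the hanging scale by its bail

TASK

Swing the canister's folded-down wire bail upright while the canister stays standing on the worktop, then lift the canister by the bail and hang it on the hanging-scale stand, the bail wire lying in the notches of both prongs so that it presses the yellow saddles down. Keep the canister upright, let the bail down onto the prongs gently by feel (the cradle's height and reach are not known exactly; do not press or drop it onto them), and leave the other things where they are.

Things in the scene. Friction and masses are not known exactly. Their poses are not given: they have to be found in the camera images.
- canister: Aluminium sample canister with a blue lid, 83 mm across, 82 mm high, 0.3 to 0.6 kg, heavy at the bottom; origin at the centre of its underside, z up, y along the bail's hinge axis. The bail's hinge pins are on the canister's y axis line 62 mm above the origin.
- canister_mid (a point): Centre of the canister, 41 mm above its underside; axes as the canister's.
- bail_grip (a point): Middle of the bail's black rubber grip sleeve (12 mm thick, 40 mm long along y), which turns on the wire with slight friction (0.015 N m). The bail is a U of 5 mm steel wire, 96 mm wide, its straight cross wire (y from -42 to +42 mm, sleeve in the middle) 95 mm from the hinge axis. Axes: y along the cross wire, z from the hinge to the cross wire.
- bail (a joint): Bail angle in rad: 0 = upright above the lid, about 1.7 to 1.95 = folded down on the canister's -x side (then, with a = this angle, the grip lies 95*sin(a) mm to the canister's -x and 95*cos(a) mm above the hinge). The hinge is stiff (0.026 N m of friction): the bail stays where it is put.
- stand: Hanging-scale stand fixed to the worktop: grey base plate 150 x 110 x 10 mm, origin at the centre of its underside; steel post at x = +62 mm, 232 mm high. Clamped to the post is a steel cradle with two prongs, 8 mm wide, at y = -34 and +34 mm (60 mm clear between them for fingers), that point to -x, away from the post.
- seat_mid (a point): Middle setting of the cradle: a point fixed on the stand (axes as the stand's), 205 mm above the worktop at x = -20 mm, y = 0. The true notch centre lies up to 10 mm to its -x or +x, and the true top of the prongs' lands up to 10 mm higher or lower: clamped differently each run and not measured, to be found by feel or by eye.
- prong_end (a point): Shape of both prongs; point on the stand 44 mm to -x of seat_mid, middle setting of the red tips. From the free end towards +x: red upturned tip, 8 mm long, 10 mm above the land; flat level land 34 mm long, its middle 23 mm to -x of the notch centre; notch 12 mm wide, 11 mm deep, holding the yellow saddle; back stop, 13 mm above the land. Prong undersides: 19 mm below the land.
- saddle (a joint): Travel in m of the yellow sprung saddles, one in the notch of each prong, joined: 0 = unloaded (top 4 mm below the land), 0.004 = pressed fully down, as by the hanging canister's weight (2.3 N does it).
- timer: Bystander: white bench timer, 70 x 62 x 21 mm; origin at the centre of its underside.
- petri: Bystander: petri dish, 90 mm across, 16 mm high; origin at the centre of its underside.
- screwdriver: Bystander: screwdriver with an orange handle, 170 mm long, lying along its y; origin at its middle, on the worktop.

How it is judged:
On the way, in this order (a step that is already met when the one before it is completed fails the run):
1. the bail is raised upright (within 0.3 rad) while the canister stands on the worktop (value of joint bail between -0.3 and 0.3 rad and height (world z) of canister below 0.006 m and angle between canister's own z axis and vertical below 0.1 rad), for 0.2 s.
2. the canister is lifted clear of the worktop by its bail (height (world z) of canister above 0.03 m and value of joint bail between -0.6 and 0.6 rad), for 0.2 s.
At the end, for the whole second after the job is handed in: Canister let go, hanging at rest (<0.05 m/s) by its bail, within 60 mm of the stand's middle, >15 mm above the worktop; cross wire square to the prongs within 0.12 rad; saddles pressed >3 mm, with >2 N on the stand; canister upright within 0.3 rad, bail within 0.4 rad (value of joint saddle above 0.003 m and contact force between canister and stand above 2 N and height (world z) of canister above 0.015 m and angle between canister's own z axis and vertical below 0.3 rad and angle between the y axis of bail_grip and the y axis of stand, either way round below 0.12 rad and angle between bail_grip's own z axis and vertical below 0.4 rad and horizontal distance between canister and stand below 0.06 m and linear speed of canister below 0.05 m/s); the robot touches nothing.
It fails at once if the canister or its bail is pressed or dropped onto the stand with more than 25 N (contact force between canister and stand above 25 N).
It fails at once if the canister is tipped by more than 0.5 rad (angle between canister's own z axis and vertical above 0.5 rad).
It fails at once if a bystander (timer, petri dish, screwdriver) is moved by more than 25 mm (distance of any of timer, petri, screwdriver from where it was at the start of the episode above 0.025 m).
It also fails if it takes over 72 s, if anything falls off the work surface, if the arm or the gripper's body presses on something with over 40 N, if the wrist force passes 120 N, or if a joint passes its speed limit or range.

ROBOT

A 7-joint arm with a two-finger parallel gripper is mounted at the origin on a cart in front of the work surface, level with it; the furniture and walls round the work are solid. World frame = base frame: x ahead of the robot, y to its left, z up, the work surface at z = 0. Lengths are in m, angles in rad, forces in N, time in s.
With the tool pointing down it reaches from about 0.425 to 0.925 m from the base axis. Payload 6.8 kg.
Tool frame: the origin (TCP) lies at the very end of the fingers, on their centre line; the grasp point (between the pads) lies 19 mm behind it; z points along the fingers, y is the line along which they close (so a half turn about z gives the same grasp; the last joint's range is limited). The gripper opens to 85 mm and grips with 20 to 120 N. Pads are 22 mm wide; open, the fingers measure 114 mm over their backs; the gripper's body (76 mm by 85 mm) begins 54 mm behind the grasp point. The pads swing forward as they close: fully open they stand 13 mm farther back than shut.
Start: joints at [1.134, 0.477, 0.022, 1.555, -0.011, 1.109, -0.083], TCP at [0.218, -0.639, 0.231] pointing down, gripper open.
Joint ranges: [-2.96, 2.96], [-0.34, 2.1], [-1.41, 1.46], [0.24, 2.44], [-1.37, 4.51], [0.17, 1.92], [-2.96, 2.96]. Speed limits (rad/s): [2.39, 2.39, 3.14, 3.14, 3.14, 3.14, 3.14].

INTERFACE

Orientations are given as a rotation vector (axis times angle).
In Python, from bench import r gives the robot as it stands.
- The arm moves only by the tool play_rows, never from a script. Its argument "targets" is text: rows parted by semicolons, each of 5 numbers parted by spaces: the closure, from -1 (fully open) to 1 (shut), then the shift along the tool's x, y, z in m, then the turn about the tool's z in rad. In form: gripper dx dy dz spin; .... A call has 1 to 8 rows; each row is the pose to reach, as a shift and turn from the pose commanded when the call began, along the tool's axes at that moment; what a row does not reach only later rows make up. A row lasts 1/12 s, in which the tool goes at most 41.7 mm and 7.16 degrees, less where a joint would pass 70% of its speed; a pose out of reach is approached as far as the arm can. A call with a gripper value outside its range is refused whole. The fingers move at their own pace and stop on an object; "squeeze" is the grip in N (left out, the last holds). Time passes only in rows, so rows that repeat a pose let the fingers close. It gives the time, the measured TCP pose, the force, the opening and the grip force at its end, in the units of the state.
- r.get_obs(): the state, without advancing time (a new reading comes with each control period).
- r.grab_frame(name): name is "scene" or "top" or "wrist"; returns the picture (384x512x3 uint8, red, green, blue); there is no depth.
- r.camera_info(name): a dict with "fov_y" (degrees; the focal length in pixels is half the picture's height over the tangent of half this angle, whatever the lens; pixels are square), "cx", "cy" (the principal point, pixels), "position" and "rotation" of the camera in the world. Camera axes: x right, y down, z forward; pixel columns grow to the right and rows downward; lengths in m; the calibration is good to about 2 mm. The wrist camera is an equidistant fisheye: a pixel r from the principal point sees the ray r / f radians off the axis. A picture is of the moment at which its call begins: read the wrist's pose just before it. camera_info takes no time and is no camera call; for the wrist camera it gives the pose at the moment of the call.
- r.hand_in(): hands the job in; it is judged then, once.
The state is a dict: "clock": time; "joints": joint angles; "qvel": joint speeds; "tau": joint torques, N m; "tcp_pos": TCP position; "orientation": TCP orientation; "contact_force": force on the tool from outside, world axes, zero at the start; "moment": the same for the moment, N m; "grip_width": finger opening in m; "gripper_force": force on a finger pad.
Only numpy, scipy, OpenCV 4.12 (cv2) and the standard library are available. Lean on these libraries where they do the work, as an engineer would, in place of code of your own. Each camera call takes 0.05 s, during which the arm holds its last target. There are 200 camera calls.

## Working session

There is one attempt and no reset: what is moved stays moved. The work goes in short steps, Python scripts to look and compute and a tool call to move; the robot and the scene stay as the last step left them, time stands still between calls to the robot, and variables do not carry over. Pictures are saved under pics/ and viewed, at most 13 in all, crops included, and the job is handed in when it is done.

Besides the shell and the picture viewer there is one more tool, called after ">>>" as a command line: name --argument value ..., lists and objects as JSON in quotes. play_rows: Moves the arm, as the interface text tells. Its arguments: {"type":"object","properties":{"targets":{"type":"string"},"squeeze":{"type":"number"}},"required":["targets"]}

```bash
ls; mkdir -p pics; python3 - <<'E'
from bench import r
import cv2,numpy as np
o=r.get_obs(); print({k:np.round(v,3).tolist() for k,v in o.items()})
ims=[]
for n in ["scene","top"]:
    print(n,r.camera_info(n)); im=r.grab_frame(n)[:,:,::-1]; cv2.imwrite(f"pics/{n}0.png",im)
E
```

```text
pics
{'clock': 0.0, 'joints': [1.134, 0.478, 0.022, 1.556, -0.012, 1.109, -0.083], 'qvel': [0.001, -0.001, 0.001, 0.002, 0.001, -0.001, 0.002], 'tau': [-0.0, -59.645, 1.608, -28.12, 0.012, 0.009, -0.0], 'tcp_pos': [0.218, -0.638, 0.23], 'orientation': [-3.097, -0.514, 0.001], 'contact_force': [0.829, 0.056, 0.043], 'moment': [-0.022, 0.006, 0.018], 'gripper_force': 0.0, 'grip_width': 0.085}
scene {'fov_y': 52.00774221369447, 'cx': 256.5490343948309, 'cy': 193.55029113436382, 'position': array([0.08815821, 0.8010058 , 0.87334095]), 'rotation': array([-0.65210719,  2.54323082, -1.26153711])}
top {'fov_y': 55.44137305032344, 'cx': 254.86507475929494, 'cy': 192.07922457520885, 'position': array([ 0.37228318, -0.04632619,  1.07914762]), 'rotation': array([-2.13484011,  2.10241832, -0.19426951])}
```

View pics/scene0.png

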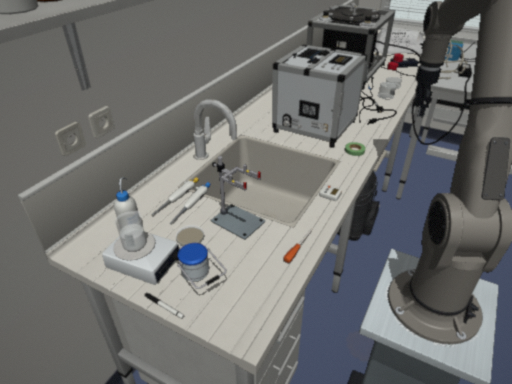

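View pics/top0.png

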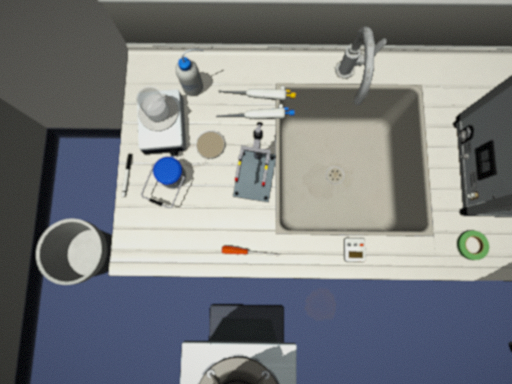

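Scene view: canister with blue lid at (194,255), bail folded toward (210,283), and the stand at (237,220). Top view: lid at (168,171), black grip near (158,202), stand plate at (255,173), red tips at about (237,181) and (264,184). Next I'll measure these with colour masks.

```bash
cat > h.py <<'E'
import numpy as np,cv2
from scipy.spatial.transform import Rotation as R
def ray(ci,u,v,fish=False,H=384):
    f=H/2/np.tan(np.radians(ci["fov_y"]/2)); x,y=(u-ci["cx"])/f,(v-ci["cy"])/f
    if fish:
        t=np.hypot(x,y); d=np.array([x/t*np.sin(t),y/t*np.sin(t),np.cos(t)]) if t>0 else np.array([0,0,1.])
    else: d=np.array([x,y,1.])
    d=R.from_rotvec(ci["rotation"]).apply(d); return np.array(ci["position"]),d/np.linalg.norm(d)
def onz(ci,u,v,z,fish=False):
    p,d=ray(ci,u,v,fish); return p+d*(z-p[2])/d[2]
def tri(a,b):
    (p,d),(q,e)=a,b; s=np.linalg.lstsq(np.c_[d,-e],q-p,rcond=None)[0]
    A,B=p+s[0]*d,q+s[1]*e; return (A+B)/2,np.linalg.norm(A-B)
def blobs(im,lo,hi,box=None,mn=3):
    hsv=cv2.cvtColor(im,cv2.COLOR_BGR2HSV); m=cv2.inRange(hsv,np.array(lo),np.array(hi))
    if lo[0]==0 and lo[1]>50: m|=cv2.inRange(hsv,np.array([170,lo[1],lo[2]]),np.array([180,hi[1],hi[2]]))
    if box: k=np.zeros_like(m); x0,y0,x1,y1=box; k[y0:y1,x0:x1]=1; m=m*k
    n,_,st,c=cv2.connectedComponentsWithStats(m)
    return [(tuple(np.round(c[i],1)),int(st[i,4]),st[i,:4].tolist()) for i in range(1,n) if st[i,4]>=mn]
E
python3 - <<'E'
from h import *
from bench import r
S=cv2.imread("pics/scene0.png");T=cv2.imread("pics/top0.png")
for nm,lo,hi in [("red",(0,120,80),(8,255,255)),("blue",(105,150,60),(125,255,255)),("yellow",(20,120,100),(35,255,255)),("black",(0,0,0),(180,255,60))]:
    print(nm,"S",blobs(S,lo,hi,(160,150,300,310)),"T",blobs(T,lo,hi,(130,110,280,270)))
ci=r.camera_info("top")
print("lid",onz(ci,168,171,.082),"plate px corners",[onz(ci,u,v,.01).round(3).tolist() for u,v in [(239,148),(275,152),(269,201),(234,195)]])
c=np.hstack([cv2.resize(T[130:230,135:285],None,fx=2.66,fy=2.66,interpolation=2)[:,:400],cv2.resize(S[150:250,190:290],None,fx=2.66,fy=2.66,interpolation=2),])
a=cv2.resize(T[110:230,130:290],(800,600),interpolation=cv2.INTER_CUBIC);cv2.imwrite("pics/tc.png",a)
E
```

```text
red S [((np.float64(258.5), np.float64(174.5)), 12, [258, 172, 2, 6]), ((np.float64(244.5), np.float64(185.0)), 10, [244, 183, 2, 5]), ((np.float64(288.0), np.float64(252.0)), 7, [285, 249, 7, 7])] T [((np.float64(236.0), np.float64(179.0)), 9, [235, 178, 3, 3]), ((np.float64(263.0), np.float64(183.5)), 8, [262, 182, 3, 4]), ((np.float64(235.5), np.float64(249.0)), 43, [222, 246, 26, 8])]
blue S [((np.float64(207.4), np.float64(184.5)), 11, [206, 183, 4, 4]), ((np.float64(192.1), np.float64(253.9)), 492, [177, 244, 30, 21])] T [((np.float64(167.3), np.float64(170.4)), 604, [153, 157, 29, 28])]
yellow S [((np.float64(247.5), np.float64(170.5)), 4, [247, 170, 2, 2]), ((np.float64(195.4), np.float64(179.8)), 17, [193, 178, 5, 5]), ((np.float64(232.5), np.float64(180.5)), 4, [232, 180, 2, 2])] T [((np.float64(239.3), np.float64(162.6)), 9, [238, 161, 3, 4]), ((np.float64(266.0), np.float64(166.5)), 12, [265, 165, 3, 4])]
black S [((np.float64(212.7), np.float64(164.0)), 3, [212, 163, 2, 3]), ((np.float64(220.1), np.float64(167.3)), 52, [217, 163, 8, 10]), ((np.float64(231.5), np.float64(
[... 313 characters left out ...]
 np.float64(135.3)), 42, [254, 132, 8, 7]), ((np.float64(165.3), np.float64(150.5)), 168, [143, 147, 41, 8]), ((np.float64(258.9), np.float64(155.3)), 31, [256, 153, 7, 7]), ((np.float64(130.2), np.float64(158.2)), 12, [130, 155, 2, 9]), ((np.float64(272.0), np.float64(157.0)), 9, [271, 156, 3, 3]), ((np.float64(183.2), np.float64(172.8)), 5, [183, 171, 2, 4]), ((np.float64(236.2), np.float64(193.0)), 4, [236, 192, 2, 3]), ((np.float64(265.5), np.float64(197.5)), 4, [265, 197, 2, 2]), ((np.float64(155.8), np.float64(201.6)), 24, [150, 199, 12, 6])]
lid [0.62056046 0.20752031 0.082     ] plate px corners [[0.714, 0.013, 0.01], [0.703, -0.097, 0.01], [0.551, -0.08, 0.01], [0.568, 0.025, 0.01]]
```

View pics/tc.png

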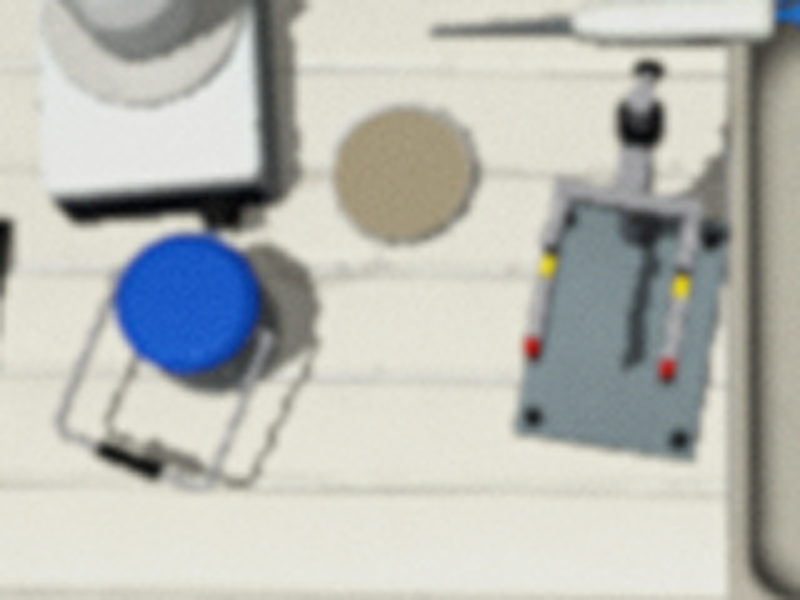

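The enlarged top crop shows the lid at (190,300), black grip at (130,460), the bail corners at (63,430) and (205,487), the yellow saddles at (548,265)/(680,287) and the red tips at (532,347)/(667,369). The next step is to triangulate them.

```bash
python3 - <<'E'
from h import *
from bench import r
s,t=r.camera_info("scene"),r.camera_info("top")
P={}
for n,a,b in [("grip",(212.4,279.6),(155.8,201.6)),("redL",(244.5,185),(236,179)),("redR",(258.5,174.5),(263,183.5)),("yelL",(232.5,180.5),(239.3,162.6)),("yelR",(247.5,170.5),(266,166.5)),("lid",(192.1+.4,253.9),(167.3,170.4))]:
    P[n],e=tri(ray(s,*a),ray(t,*b)); print(n,P[n].round(4),round(e,4))
ax=(P["yelL"]+P["yelR"]-P["redL"]-P["redR"])/2; print("stand x yaw (tips)",np.arctan2(ax[1],ax[0]),"from y",np.arctan2(-(P["yelL"]-P["yelR"])[0],(P["yelL"]-P["yelR"])[1]),"seat",(P["yelL"]+P["yelR"])/2)
lid=onz(t,167.3,170.4,.082); g=P["grip"]; print("lid@.082",lid,"dir grip->can yaw",np.arctan2(*(lid-g)[1::-1]),"dist",np.hypot(*(lid-g)[:2]), "petri",onz(t,210.7,145,.016))
for z in (.02,.04,.05):
    a=onz(t,130+63/5,110+430/5,z);b=onz(t,130+205/5,110+487/5,z);d=a-b;print(z,a,b,"y yaw",np.arctan2(-d[0],d[1]),np.linalg.norm(d))
# plate centre by plate corners
E
```

```text
grip [0.5378 0.2449 0.0505] 0.0003
redL [0.5725 0.0079 0.2019] 0.0008
redR [ 0.5622 -0.0586  0.2021] 0.0005
yelL [0.6163 0.0014 0.1987] 0.0015
yelR [ 0.6056 -0.0658  0.1988] 0.0019
lid [0.6244 0.2115 0.0755] 0.001
stand x yaw (tips) -0.15646614595563085 from y -0.15813192921374625 seat [ 0.61098037 -0.0321972   0.19874466]
lid@.082 [0.6222697 0.2095988 0.082    ] dir grip->can yaw -0.39605781804494644 dist 0.09152722077108752 petri [0.72020281 0.0992848  0.016     ]
0.02 [0.55901237 0.29373287 0.02      ] [0.52631792 0.20782231 0.02      ] y yaw -0.3636395386199851 0.09192143923728625
0.04 [0.55548634 0.28731149 0.04      ] [0.52340927 0.20302319 0.04      ] y yaw -0.363639538619985 0.09018567668463301
0.05 [0.55372333 0.28410081 0.05      ] [0.52195494 0.20062364 0.05      ] y yaw -0.36363953861998494 0.08931779540830655
```

>>> play_rows --targets "-1 0.3 -0.12 -0.09 -0.86;-1 0.3 -0.12 -0.09 -0.86;-1 0.3 -0.12 -0.09 -0.86;-1 0.3 -0.12 -0.09 -0.86;-1 0.3 -0.12 -0.09 -0.86;-1 0.3 -0.12 -0.09 -0.86;-1 0.3 -0.12 -0.09 -0.86;-1 0.3 -0.12 -0.09 -0.86" --squeeze 30

```text
clock: 0.77
tcp_pos: [0.4625, -0.4282, 0.321]
orientation: [-2.597, -1.766, 0.0]
contact_force: [1.1, -0.8, 0.3]
grip_width: 0.0852
gripper_force: 0.0
```

```bash
cat > w.py <<'E'
import sys
from h import *
from bench import r
def st():
    o=r.get_obs(); M=R.from_rotvec(o["orientation"]).as_matrix()
    print("t",round(float(o["clock"]),2),"tcp",np.round(o["tcp_pos"],4),"yaw of tool y",round(float(np.arctan2(M[1,1],M[0,1])),3),"tilt",round(float(np.arccos(-M[2,2])),3),"q",np.round(o["joints"],2),"F",np.round(o["contact_force"],2),"w",round(float(o["grip_width"]),4),round(float(o["gripper_force"]),1))
    return o,M
if __name__=="__main__":
    o,M=st()
    for a in sys.argv[1:]:
        p=np.array([float(x) for x in a.split(",")]); print(a,"-> tool shift",(M.T@(p-o["tcp_pos"])).round(4),"len",round(float(np.linalg.norm(p-o["tcp_pos"])),3))
E
python3 w.py .56,-.1,.34 .537,.245,.2
```

```text
t 0.77 tcp [ 0.4625 -0.4282  0.321 ] yaw of tool y -0.376 tilt 0.001 q [ 0.84  0.35 -0.25  1.54  0.09  1.26  0.2 ] F [ 1.12 -0.79  0.26] w 0.0852 0.0
.56,-.1,.34 -> tool shift [ 0.341  -0.0299 -0.0189] len 0.343
.537,.245,.2 -> tool shift [ 0.6534 -0.178   0.1212] len 0.688
```

>>> play_rows --targets "-1 0.32 -0.03 -0.02 0;-1 0.32 -0.03 -0.02 0;-1 0.32 -0.03 -0.02 0;-1 0.32 -0.03 -0.02 0;-1 0.32 -0.03 -0.02 0;-1 0.32 -0.03 -0.02 0;-1 0.32 -0.03 -0.02 0;-1 0.32 -0.03 -0.02 0"

```text
clock: 1.43
tcp_pos: [0.5535, -0.1172, 0.3409]
orientation: [-2.599, -1.763, -0.001]
contact_force: [0.3, -0.1, 0.1]
grip_width: 0.0856
gripper_force: 0.0
```

```bash
python3 w.py .537,.245,.17
```

```text
t 1.43 tcp [ 0.5535 -0.1172  0.3409] yaw of tool y -0.379 tilt 0.001 q [ 0.45  0.24 -0.42  1.66  0.1   1.27 -0.37] F [ 0.32 -0.14  0.13] w 0.0856 0.0
.537,.245,.17 -> tool shift [ 0.3302 -0.1492  0.1713] len 0.401
```

>>> play_rows --targets "-1 0.29 -0.13 0 0;-1 0.29 -0.13 0 0;-1 0.29 -0.13 0 0;-1 0.29 -0.13 0 0;-1 0.29 -0.13 0 0;-1 0.29 -0.13 0 0;-1 0.29 -0.13 0 0;-1 0.29 -0.13 0 0"

```text
clock: 2.1
tcp_pos: [0.5389, 0.2009, 0.3406]
orientation: [-2.597, -1.764, -0.001]
contact_force: [-0.2, 1.0, -0.0]
grip_width: 0.0852
gripper_force: 0.0
```

>>> play_rows --targets "-1 0.04 -0.02 0.1 0;-1 0.04 -0.02 0.13 0;-1 0.04 -0.02 0.16 0;-1 0.04 -0.02 0.18 0;-1 0.04 -0.02 0.2 0;-1 0.04 -0.02 0.2 0"

```text
clock: 2.6
tcp_pos: [0.5317, 0.2382, 0.1328]
orientation: [-2.599, -1.76, 0.022]
contact_force: [-1.4, -0.4, -1.0]
grip_width: 0.0855
gripper_force: 0.0
```

```bash
python3 - <<'E'
from w import *
o,M=st(); p=np.array([.537,.245,.05]); print(M.T@(p-o["tcp_pos"]))
ci=r.camera_info("wrist"); print(ci); im=r.grab_frame("wrist")[:,:,::-1]; cv2.imwrite("pics/w1.png",im)
# projection of expected grip
f=192/np.tan(np.radians(ci["fov_y"]/2)); c=R.from_rotvec(ci["rotation"]).inv().apply(p-ci["position"]); t=np.arctan2(np.hypot(*c[:2]),c[2]); print("expect px",ci["cx"]+f*t*c[0]/np.hypot(*c[:2]),ci["cy"]+f*t*c[1]/np.hypot(*c[:2]))
E
```

```text
t 2.6 tcp [0.5317 0.2382 0.1328] yaw of tool y -0.38 tilt 0.014 q [-0.11  0.5  -0.55  1.83  0.32  0.91 -1.19] F [-1.35 -0.44 -1.05] w 0.0855 0.0
[0.00913117 0.00315351 0.08267904]
{'fov_y': 65.70646984690485, 'cx': 255.63232221018004, 'cy': 190.29417675332047, 'position': array([0.56497771, 0.31717473, 0.27475788]), 'rotation': array([ 2.75147684, -0.52848095, -0.10634268])}
expect px 259.5146465880916 186.03719841990204
```

View pics/w1.png

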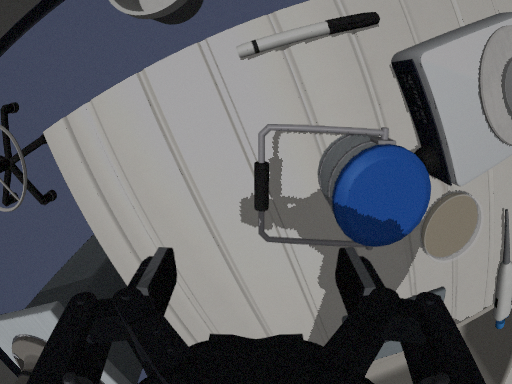

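Wrist view: the grip sleeve is at (261.5,186), with its vertical extent in the image perpendicular to the finger line, and the lid is at (381,195). That is within 2 px of the prediction.

```bash
python3 - <<'E'
from w import *
o,M=st()
ci=r.camera_info("wrist"); im=cv2.imread("pics/w1.png")
g=onz(ci,261.5,186,.05,True); print("grip",g, "shift",M.T@(np.r_[g[:2],.031]-o["tcp_pos"]))
a=onz(ci,262,129,.05,True);b=onz(ci,262,240,.05,True);d=a-b;print("yaw",np.arctan2(-d[0],d[1]),(a+b)/2)
print("lid",[onz(ci,*x[0],.082,True) for x in blobs(im,(105,150,60),(125,255,255),None,200)])
E
```

```text
t 2.65 tcp [0.5339 0.239  0.1369] yaw of tool y -0.381 tilt 0.009 q [-0.1   0.5  -0.55  1.83  0.32  0.92 -1.18] F [ 0.   -0.81 -0.35] w 0.085 0.0
grip [0.54056299 0.2440963  0.05      ] shift [0.00788805 0.00493164 0.10586076]
yaw -0.3747944516762947 [0.5403506 0.2422772 0.05     ]
lid [array([0.62558316, 0.21469359, 0.082     ])]
```

>>> play_rows --targets "0 0 0 0 0;0 0 0 0 0;0 0 0 0 0;0 0 0 0 0"

```text
clock: 2.98
tcp_pos: [0.5383, 0.2409, 0.1432]
orientation: [2.603, 1.758, 0.006]
contact_force: [0.2, -0.2, -0.1]
grip_width: 0.0426
gripper_force: 0.0
```

```bash
python3 w.py .537,.245,.031
```

```text
t 2.98 tcp [0.5383 0.2409 0.1432] yaw of tool y -0.383 tilt 0.004 q [-0.1   0.49 -0.55  1.82  0.32  0.92 -1.18] F [ 0.19 -0.25 -0.05] w 0.0426 0.0
.537,.245,.031 -> tool shift [ 0.003  -0.0031  0.1122] len 0.112
```

>>> play_rows --targets "0 0.003 -0.002 0.03 0;0 0.003 -0.002 0.06 0;0 0.003 -0.002 0.08 0;0 0.003 -0.002 0.1 0;0 0.003 -0.002 0.112 0;0 0.003 -0.002 0.112 0;0 0.003 -0.002 0.112 0;0 0.003 -0.002 0.112 0"

```text
clock: 3.65
tcp_pos: [0.5372, 0.2446, 0.0303]
orientation: [2.603, 1.759, 0.004]
contact_force: [0.1, -0.3, -0.3]
grip_width: 0.043
gripper_force: 0.0
```

>>> play_rows --targets "0.4 0 0 0 0;0.6 0 0 0 0;0.75 0 0 0 0;1 0 0 0 0;1 0 0 0 0;1 0 0 0 0;1 0 0 0 0" --squeeze 25

```text
clock: 4.23
tcp_pos: [0.5369, 0.2441, 0.029]
orientation: [2.603, 1.759, 0.002]
contact_force: [2.6, -0.3, -0.8]
grip_width: 0.0109
gripper_force: 24.5
```

```bash
python3 - <<'E'
from w import *
o,M=st()
im=np.hstack([cv2.resize(r.grab_frame("scene")[220:310,150:250,::-1],(400,360),interpolation=2),cv2.resize(r.grab_frame("wrist")[80:320,120:400,::-1],(400,360),interpolation=2)]); cv2.imwrite("pics/g1.png",im)
E
```

```text
t 4.23 tcp [0.5369 0.2441 0.029 ] yaw of tool y -0.382 tilt 0.001 q [-0.17  0.65 -0.48  1.88  0.44  0.72 -1.28] F [ 2.61 -0.31 -0.78] w 0.0109 24.5
```

View pics/g1.png

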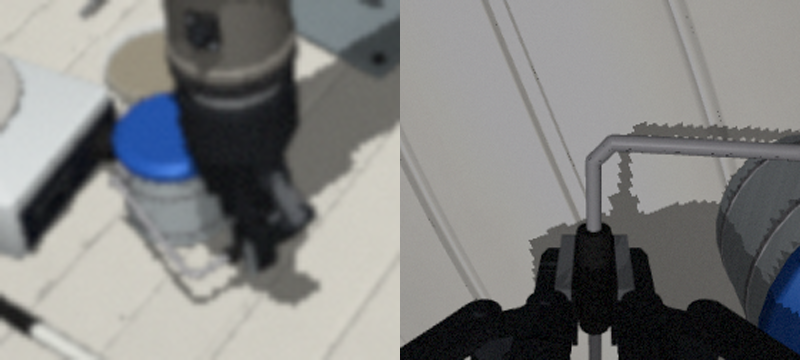

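Grip is on the sleeve (right half of the picture: sleeve between pads, bail arm to the canister intact). Now the arc.

>>> play_rows --targets "1 0 -0.001 -0.009 0;1 0 -0.001 -0.019 0;1 0 0.001 -0.028 0;1 0 0.003 -0.038 0;1 0 0.006 -0.047 0;1 0 0.0095 -0.055 0;1 0 0.0145 -0.0635 0;1 0 0.0145 -0.0635 0"

```text
clock: 5.0
tcp_pos: [0.5514, 0.2388, 0.0944]
orientation: [2.603, 1.757, 0.005]
contact_force: [-2.3, 0.7, 2.0]
grip_width: 0.0111
gripper_force: 24.7
```

```bash
python3 - <<'E'
from w import *
o,M=st()
s,t=r.camera_info("scene"),r.camera_info("top")
for n,ci in (("scene",s),("top",t)):
    im=r.grab_frame(n)[:,:,::-1].copy(); print(n,blobs(im,(105,150,60),(125,255,255),(140,150,230,300),100))
E
```

```text
t 5.0 tcp [0.5514 0.2388 0.0944] yaw of tool y -0.383 tilt 0.003 q [-0.12  0.57 -0.52  1.82  0.37  0.84 -1.21] F [-2.31  0.68  2.03] w 0.0111 24.7
scene [((np.float64(188.6), np.float64(253.3)), 353, [177, 243, 24, 20])]
top [((np.float64(168.4), np.float64(169.0)), 549, [155, 155, 27, 28])]
```

>>> play_rows --targets "1 0 0.0045 -0.01 0;1 0 0.011 -0.017 0;1 0 0.0185 -0.0235 0;1 0 0.026 -0.029 0;1 0 0.034 -0.034 0;1 0 0.043 -0.038 0;1 0 0.052 -0.041 0;1 0 0.052 -0.041 0"

```text
clock: 5.77
tcp_pos: [0.6014, 0.2184, 0.1352]
orientation: [2.604, 1.755, 0.006]
contact_force: [-2.5, 1.7, 5.9]
grip_width: 0.011
gripper_force: 25.1
```

```bash
python3 - <<'E'
from w import *
o,M=st()
for n in ("scene","top"):
    im=r.grab_frame(n)[:,:,::-1].copy(); print(n,blobs(im,(105,150,60),(125,255,255),(140,150,230,300),100))
E
```

```text
t 5.77 tcp [0.6014 0.2184 0.1352] yaw of tool y -0.384 tilt 0.004 q [-0.07  0.57 -0.53  1.7   0.34  0.95 -1.11] F [-2.45  1.71  5.89] w 0.011 25.1
scene [((np.float64(187.6), np.float64(248.8)), 159, [178, 243, 24, 12])]
top [((np.float64(173.8), np.float64(159.5)), 362, [163, 150, 22, 23])]
```

```bash
python3 - <<'E'
from w import *
t=r.get_obs(); ci=r.camera_info("wrist"); W=r.grab_frame("wrist")[:,:,::-1]; T=r.grab_frame("top")[:,:,::-1]; S=r.grab_frame("scene")[:,:,::-1]
b=blobs(T.copy(),(105,150,60),(125,255,255),(140,120,230,230),50); print(b)
im=np.hstack([cv2.resize(T[120:220,120:220],(260,260),interpolation=2),cv2.resize(S[190:290,140:240],(260,260),interpolation=2),cv2.resize(W[60:360,100:400],(260,260),interpolation=2)]); cv2.imwrite("pics/g2.png",im)
E
```

```text
[((np.float64(173.6), np.float64(159.5)), 370, [163, 149, 22, 24])]
```

View pics/g2.png

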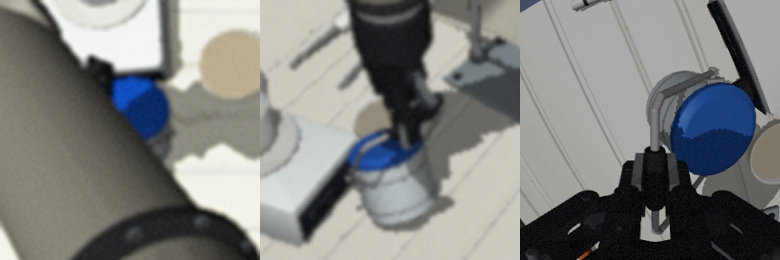

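The canister slid about 20 mm along its +x, and the bail is in compression. The start angle was nearer 1.83 than 1.7. I'll relieve it upward.

>>> play_rows --targets "1 0 0 -0.002 0;1 0 0 -0.004 0;1 0 0 -0.006 0;1 0 0 -0.006 0"

```text
clock: 6.35
tcp_pos: [0.5983, 0.218, 0.1389]
orientation: [2.603, 1.757, -0.001]
contact_force: [0.2, -1.8, -0.1]
grip_width: 0.0111
gripper_force: 25.0
```

```bash
python3 - <<'E'
from w import *
st(); T=r.grab_frame("top")[:,:,::-1]; S=r.grab_frame("scene")[:,:,::-1]
print(blobs(T.copy(),(105,150,60),(125,255,255),(140,120,230,230),50),blobs(S.copy(),(105,150,60),(125,255,255),(140,150,230,300),50))
E
```

```text
t 6.35 tcp [0.5983 0.218  0.1389] yaw of tool y -0.383 tilt 0.001 q [-0.06  0.57 -0.53  1.7   0.34  0.96 -1.11] F [ 0.21 -1.81 -0.11] w 0.0111 25.0
[((np.float64(173.8), np.float64(169.4)), 76, [166, 163, 14, 15])] [((np.float64(196.5), np.float64(256.8)), 487, [183, 246, 28, 22])]
```

```bash
python3 - <<'E'
from w import *
o,M=st(); s=r.camera_info("scene")
a=onz(s,192.5,253.9,.0755);b=onz(s,196.5,256.8,.0755); print(a,b,b-a)
c=np.r_[.6225,.2095,0]+(b-a); print("can",c,"shift tcp->above can",M.T@(c-o["tcp_pos"]))
S=r.grab_frame("scene")[:,:,::-1]; cv2.imwrite("pics/g3.png",cv2.resize(S[190:310,130:270],(700,600),interpolation=2))
E
```

```text
t 6.45 tcp [0.5983 0.2183 0.1389] yaw of tool y -0.383 tilt 0.001 q [-0.06  0.57 -0.53  1.7   0.34  0.96 -1.11] F [-0.36 -0.06 -1.99] w 0.011 25.0
[0.62490455 0.21159066 0.0755    ] [0.60851926 0.21528133 0.0755    ] [-1.63852959e-02  3.69067197e-03 -1.11022302e-16]
can [ 6.06114704e-01  2.13190672e-01 -1.11022302e-16] shift tcp->above can [-0.00165728  0.00911647  0.13895067]
```

View pics/g3.png

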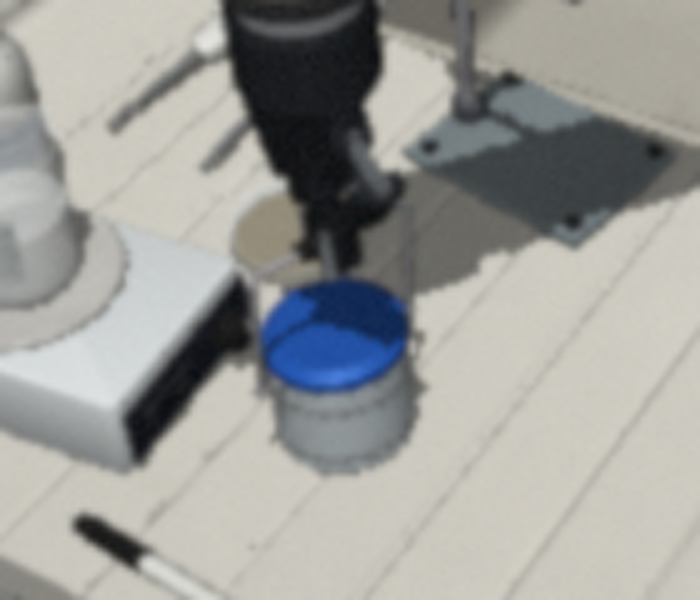

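Canister stands upright with the bail near upright (sleeve above the lid at about (335,255) in the crop). I'll centre it a little, dwell, then lift.

>>> play_rows --targets "1 0 0.003 0 0;1 0 0.005 0.001 0;1 0 0.005 0.001 0;1 0 0.005 0.001 0;1 0 0.005 0.001 0"

```text
clock: 6.92
tcp_pos: [0.6037, 0.2171, 0.1394]
orientation: [2.602, 1.758, 0.002]
contact_force: [-1.5, -2.1, 5.2]
grip_width: 0.0108
gripper_force: 25.6
```

>>> play_rows --targets "1 0 0.005 -0.005 0;1 0 0.005 -0.015 0;1 0 0.005 -0.03 0;1 0 0.005 -0.045 0;1 0 0.005 -0.06 0;1 0 0.005 -0.06 0;1 0 0.005 -0.06 0;1 0 0.005 -0.06 0" --squeeze 50

```text
clock: 7.58
tcp_pos: [0.6067, 0.2151, 0.1973]
orientation: [-2.603, -1.759, 0.002]
contact_force: [-0.9, -0.9, -5.7]
grip_width: 0.01
gripper_force: 48.9
```

```bash
python3 - <<'E'
from w import *
o,M=st(); im=r.grab_frame("wrist")[:,:,::-1]; W=im; S=r.grab_frame("scene")[:,:,::-1]
cv2.imwrite("pics/l1.png",np.hstack([cv2.resize(S[150:290,130:270],(400,400),interpolation=2),cv2.resize(W[60:360,100:400],(400,400),interpolation=2)]))
E
```

```text
t 7.58 tcp [0.6067 0.2151 0.1973] yaw of tool y -0.382 tilt 0.002 q [-0.04  0.52 -0.55  1.64  0.3   1.07 -1.06] F [-0.87 -0.9  -5.7 ] w 0.01 48.9
```

View pics/l1.png

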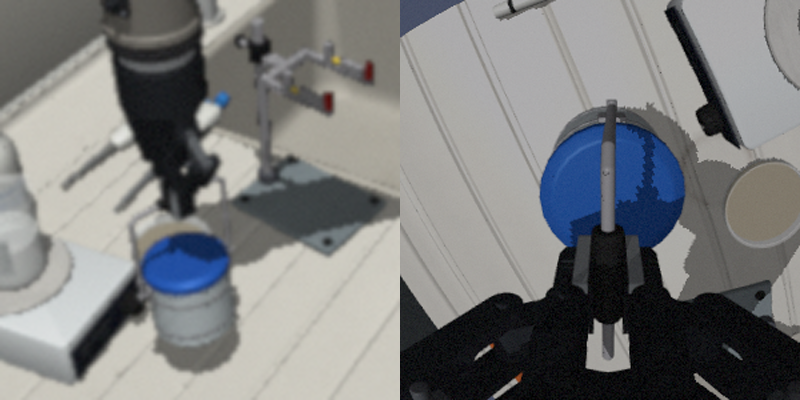

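Left: the canister hangs upright above the worktop. Right: sleeve between the pads from (608,225) to (608,323), lid centred below. Next is the sleeve offset along tool x and the path to the stand.

```bash
python3 - <<'E'
from w import *
o,M=st(); ci=r.camera_info("wrist")
for v in (228.8,302):
    for z in (.216,.222): print(v,z,(M.T@(onz(ci,256,v,z,True)-o["tcp_pos"])).round(4))
print("corner far",(M.T@(onz(ci,256,60+100*.75,.216,True)-o["tcp_pos"])).round(4))
E
python3 w.py .50,.18,.25 .50,-.0146,.25
```

```text
t 7.68 tcp [0.6064 0.215  0.1968] yaw of tool y -0.382 tilt 0.003 q [-0.04  0.52 -0.55  1.64  0.3   1.07 -1.06] F [ 0.3  -0.19 -5.05] w 0.01 48.9
228.8 0.216 [ 0.0222  0.0002 -0.0193]
228.8 0.222 [ 0.0252  0.0002 -0.0253]
302 0.216 [-0.0224  0.0002 -0.0192]
302 0.222 [-0.0172  0.0002 -0.0252]
corner far [ 0.0656  0.0002 -0.0193]
t 7.68 tcp [0.6064 0.215  0.1968] yaw of tool y -0.382 tilt 0.003 q [-0.04  0.52 -0.55  1.64  0.3   1.07 -1.06] F [ 0.3  -0.19 -5.05] w 0.01 48.9
.50,.18,.25 -> tool shift [-0.0722 -0.0858 -0.0529] len 0.124
.50,-.0146,.25 -> tool shift [-0.2528 -0.0133 -0.0527] len 0.259
```

>>> play_rows --targets "1 -0.006 -0.007 -0.005 -0.02;1 -0.015 -0.018 -0.012 -0.06;1 -0.026 -0.031 -0.018 -0.1;1 -0.038 -0.045 -0.024 -0.14;1 -0.05 -0.06 -0.03 -0.18;1 -0.062 -0.074 -0.034 -0.21;1 -0.069 -0.082 -0.036 -0.225;1 -0.072 -0.086 -0.036 -0.225"

```text
clock: 8.35
tcp_pos: [0.4989, 0.18, 0.2345]
orientation: [2.387, 2.041, -0.002]
contact_force: [0.1, 0.2, -5.0]
grip_width: 0.01
gripper_force: 49.1
```

```bash
python3 w.py .505,-.0155,.232
```

```text
t 8.35 tcp [0.4989 0.18   0.2345] yaw of tool y -0.156 tilt 0.001 q [ 0.09  0.31 -0.66  1.86  0.22  1.05 -0.82] F [ 0.09  0.2  -5.05] w 0.01 49.1
.505,-.0155,.232 -> tool shift [-0.1922  0.0364  0.0028] len 0.196
```

>>> play_rows --targets "1 -0.006 0 0 0;1 -0.018 0 0 0;1 -0.034 0 0 0;1 -0.05 0 0 0;1 -0.066 0 0 0;1 -0.082 0.002 0 0;1 -0.098 0.004 0 0;1 -0.114 0.008 0 0"

```text
clock: 9.02
tcp_pos: [0.4909, 0.065, 0.2339]
orientation: [-2.39, -2.039, 0.001]
contact_force: [-1.1, 0.5, -3.8]
grip_width: 0.0101
gripper_force: 49.1
```

>>> play_rows --targets "1 -0.016 0.005 0 0;1 -0.032 0.01 0 0;1 -0.047 0.014 0 0;1 -0.06 0.018 0 0;1 -0.07 0.022 0 0;1 -0.076 0.025 0 0;1 -0.079 0.028 0 0;1 -0.079 0.028 0 0"

```text
clock: 9.68
tcp_pos: [0.5065, -0.0162, 0.2341]
orientation: [-2.39, -2.039, -0.0]
contact_force: [0.3, 0.2, -4.6]
grip_width: 0.0107
gripper_force: 49.1
```

```bash
python3 - <<'E'
from w import *
o,M=st(); p=o["tcp_pos"]
ci=r.camera_info("wrist"); W=r.grab_frame("wrist")[:,:,::-1]; S=r.grab_frame("scene")[:,:,::-1]; cv2.imwrite("pics/w2r.png",W);cv2.imwrite("pics/s2r.png",S)
print("red",blobs(W.copy(),(0,120,60),(8,255,255)),"yel",blobs(W.copy(),(20,120,80),(35,255,255)))
for n,q in dict(redL=[.5725,.0079,.2019],redR=[.5622,-.0586,.2021],yL=[.6163,.0014,.1987],yR=[.6056,-.0658,.1988]).items():
    c=R.from_rotvec(ci["rotation"]).inv().apply(np.array(q)-ci["position"]); f=192/np.tan(np.radians(ci["fov_y"]/2)); h=np.hypot(*c[:2]); t=np.arctan2(h,c[2]); print(n,"tool",(M.T@(q-p)).round(4),"expect px",(ci["cx"]+f*t*c[0]/h).round(1),(ci["cy"]+f*t*c[1]/h).round(1))
cv2.imwrite("pics/w2.png",np.hstack([cv2.resize(W,(480,360)),cv2.resize(S[140:260,180:286],(318,360),interpolation=2)]))
E
```

```text
t 9.68 tcp [ 0.5065 -0.0162  0.2341] yaw of tool y -0.158 tilt 0.0 q [ 0.4   0.25 -0.57  1.92  0.16  1.02 -0.4 ] F [ 0.35  0.25 -4.59] w 0.0107 49.1
red [((np.float64(352.0), np.float64(177.1)), 272, [343, 168, 19, 19]), ((np.float64(341.8), np.float64(266.3)), 218, [334, 255, 16, 23])] yel [((np.float64(408.4), np.float64(174.5)), 108, [403, 170, 12, 10]), ((np.float64(493.8), np.float64(201.6)), 39, [490, 199, 9, 8]), ((np.float64(392.6), np.float64(258.4)), 84, [387, 255, 12, 8])]
redL tool [0.0342 0.0613 0.0323] expect px 352.5 173.9
redR tool [-0.0331  0.0616  0.032 ] expect px 341.5 264.1
yL tool [0.0346 0.1056 0.0355] expect px 410.2 172.8
yR tool [-0.0334  0.1056  0.0354] expect px 393.8 258.6
```

View pics/w2.png

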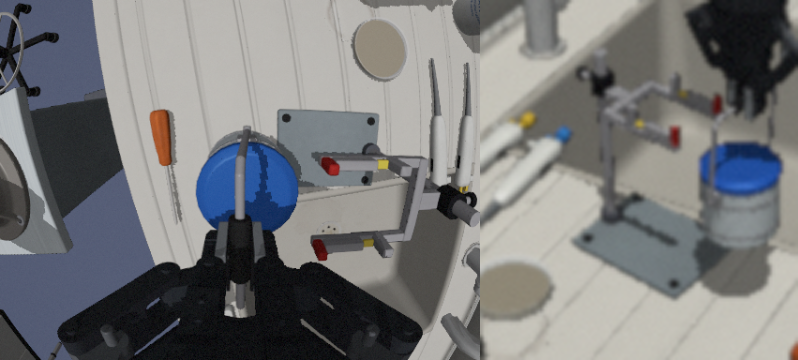

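The wrist view agrees with the triangulation to about 3 px (red tips at (352,177) and (342,266), saddles at (408,174) and (393,258)). Now I'll move in above the lands.

>>> play_rows --targets "1 0 0.005 0.002 0;1 0 0.015 0.004 0;1 0 0.028 0.006 0;1 0 0.042 0.006 0;1 0 0.056 0.006 0;1 0 0.07 0.006 0;1 0 0.082 0.006 0;1 0 0.09 0.006 0"

```text
clock: 10.45
tcp_pos: [0.5967, -0.0295, 0.2278]
orientation: [2.389, 2.04, 0.001]
contact_force: [0.6, 0.6, -5.1]
grip_width: 0.0107
gripper_force: 48.9
```

>>> play_rows --targets "1 0 0 0 0;1 0 0 0.004 0;1 0 0 0.008 0;1 0 0 0.012 0;1 0 0 0.015 0;1 0 0 0.018 0;1 0 0 0.02 0;1 0 0 0.02 0"

```text
clock: 11.12
tcp_pos: [0.5944, -0.0296, 0.2077]
orientation: [-2.389, -2.04, 0.001]
contact_force: [-0.3, -0.1, -5.8]
grip_width: 0.0104
gripper_force: 48.9
```

```bash
python3 w.py
```

```text
t 11.12 tcp [ 0.5944 -0.0296  0.2077] yaw of tool y -0.157 tilt 0.001 q [ 0.35  0.42 -0.53  1.75  0.24  1.04 -0.42] F [-0.34 -0.09 -5.84] w 0.0104 48.9
```

>>> play_rows --targets "1 0 0 0.002 0;1 0 0 0.004 0;1 0 0 0.006 0;1 0 0 0.008 0;1 0 0 0.01 0;1 0 0 0.011 0;1 0 0 0.012 0;1 0 0 0.012 0"

```text
clock: 11.78
tcp_pos: [0.5947, -0.0295, 0.196]
orientation: [-2.389, -2.04, 0.0]
contact_force: [-0.1, -0.1, -4.5]
grip_width: 0.01
gripper_force: 49.0
```

>>> play_rows --targets "1 0 0 0.001 0;1 0 0 0.002 0;1 0 0 0.003 0;1 0 0 0.003 0"

```text
clock: 12.12
tcp_pos: [0.5947, -0.0296, 0.193]
orientation: [-2.389, -2.04, 0.0]
contact_force: [0.2, 0.3, -6.0]
grip_width: 0.0102
gripper_force: 49.1
```

>>> play_rows --targets "1 0 0 0.001 0;1 0 0 0.002 0;1 0 0 0.002 0;1 0 0 0.002 0"

```text
clock: 12.45
tcp_pos: [0.5947, -0.0295, 0.1911]
orientation: [-2.389, -2.04, 0.0]
contact_force: [0.2, -0.0, -4.8]
grip_width: 0.0102
gripper_force: 48.9
```

>>> play_rows --targets "1 0 0 0.001 0;1 0 0 0.002 0;1 0 0 0.002 0;1 0 0 0.002 0"

```text
clock: 12.78
tcp_pos: [0.5947, -0.0296, 0.1891]
orientation: [-2.389, -2.04, 0.0]
contact_force: [-0.2, -0.8, -5.5]
grip_width: 0.0102
gripper_force: 48.9
```

>>> play_rows --targets "1 0 0 0.001 0;1 0 0 0.002 0;1 0 0 0.002 0;1 0 0 0.002 0"

```text
clock: 13.12
tcp_pos: [0.5947, -0.0296, 0.1871]
orientation: [-2.389, -2.04, 0.0]
contact_force: [0.2, -0.1, -4.2]
grip_width: 0.0104
gripper_force: 48.9
```

>>> play_rows --targets "1 0 0 0.001 0;1 0 0 0.0015 0;1 0 0 0.0015 0;1 0 0 0.0015 0"

```text
clock: 13.45
tcp_pos: [0.5949, -0.0295, 0.1859]
orientation: [2.389, 2.04, 0.0]
contact_force: [-0.7, -0.5, -3.2]
grip_width: 0.0102
gripper_force: 49.0
```

>>> play_rows --targets "1 0 0 0.001 0;1 0 0 0.001 0;1 0 0 0.001 0"

```text
clock: 13.7
tcp_pos: [0.595, -0.0295, 0.1855]
orientation: [2.388, 2.04, 0.0]
contact_force: [-3.6, -0.0, 3.4]
grip_width: 0.01
gripper_force: 50.0
```

Land contact is at TCP z of about 0.186. I'll raise 2.5 mm and advance towards the back stop.

>>> play_rows --targets "1 0 0 -0.003 0;1 0 0.003 -0.003 0;1 0 0.006 -0.003 0;1 0 0.009 -0.003 0;1 0 0.012 -0.003 0;1 0 0.014 -0.003 0;1 0 0.015 -0.003 0;1 0 0.015 -0.003 0"

```text
clock: 14.37
tcp_pos: [0.6099, -0.0319, 0.1876]
orientation: [-2.389, -2.04, -0.0]
contact_force: [0.4, 0.5, -4.8]
grip_width: 0.0105
gripper_force: 48.9
```

>>> play_rows --targets "1 0 0.001 0 0;1 0 0.002 0 0;1 0 0.002 0 0;1 0 0.002 0 0"

```text
clock: 14.7
tcp_pos: [0.6116, -0.0322, 0.1878]
orientation: [2.389, 2.04, -0.0]
contact_force: [-0.1, 1.0, -5.5]
grip_width: 0.0103
gripper_force: 49.0
```

>>> play_rows --targets "1 0 0.001 0 0;1 0 0.0015 0 0;1 0 0.0015 0 0;1 0 0.0015 0 0"

```text
clock: 15.03
tcp_pos: [0.6131, -0.0324, 0.1878]
orientation: [2.389, 2.04, -0.0]
contact_force: [0.3, -0.1, -5.3]
grip_width: 0.0102
gripper_force: 49.0
```

>>> play_rows --targets "1 0 0.001 0 0;1 0 0.0015 0 0;1 0 0.0015 0 0;1 0 0.0015 0 0"

```text
clock: 15.37
tcp_pos: [0.6145, -0.0327, 0.1877]
orientation: [-2.389, -2.04, 0.0]
contact_force: [-0.4, -0.1, -3.6]
grip_width: 0.0102
gripper_force: 49.0
```

>>> play_rows --targets "1 0 0.001 0 0;1 0 0.001 0 0;1 0 0.001 0 0"

```text
clock: 15.62
tcp_pos: [0.6148, -0.0327, 0.1875]
orientation: [-2.388, -2.04, 0.002]
contact_force: [-4.1, 0.8, -4.2]
grip_width: 0.0102
gripper_force: 49.2
```

>>> play_rows --targets "1 0 0.001 0 0;1 0 0.001 0 0;1 0 0.001 0 0"

```text
clock: 15.87
tcp_pos: [0.6149, -0.0328, 0.1874]
orientation: [-2.387, -2.039, 0.004]
contact_force: [-7.7, 0.6, -1.4]
grip_width: 0.0104
gripper_force: 49.5
```

The back stop is felt at TCP x of about 0.6146, which puts the notch centre at 0.611, matching vision. I'll back off and lower.

>>> play_rows --targets "1 0 -0.003 0 0;1 0 -0.0055 0 0;1 0 -0.0055 0 0;1 0 -0.0055 0.001 0;1 0 -0.0055 0.002 0;1 0 -0.0055 0.003 0;1 0 -0.0055 0.0035 0;1 0 -0.0055 0.0035 0"

```text
clock: 16.53
tcp_pos: [0.6111, -0.0322, 0.184]
orientation: [-2.389, -2.04, 0.0]
contact_force: [-1.2, -0.2, -5.6]
grip_width: 0.0104
gripper_force: 49.2
```

```bash
python3 w.py
```

```text
t 16.53 tcp [ 0.6111 -0.0322  0.184 ] yaw of tool y -0.157 tilt 0.0 q [ 0.34  0.47 -0.51  1.73  0.27  1.01 -0.43] F [-1.15 -0.22 -5.56] w 0.0104 49.2
```

Below land level with full weight still carried, so the wire is in the notch. Continuing down.

>>> play_rows --targets "1 0 0 0.001 0;1 0 0 0.002 0;1 0 0 0.0025 0;1 0 0 0.0025 0;1 0 0 0.0025 0"

```text
clock: 16.95
tcp_pos: [0.6111, -0.0321, 0.1818]
orientation: [2.389, 2.04, 0.0]
contact_force: [0.5, -0.2, -3.5]
grip_width: 0.0103
gripper_force: 49.1
```

>>> play_rows --targets "1 0 0 0.001 0;1 0 0 0.0015 0;1 0 0 0.0015 0;1 0 0 0.0015 0"

```text
clock: 17.28
tcp_pos: [0.6112, -0.0321, 0.1803]
orientation: [2.389, 2.04, 0.0]
contact_force: [-0.9, -1.3, -3.2]
grip_width: 0.01
gripper_force: 49.2
```

>>> play_rows --targets "1 0 0 0.001 0;1 0 0 0.001 0;1 0 0 0.001 0"

```text
clock: 17.53
tcp_pos: [0.6112, -0.0321, 0.1793]
orientation: [2.389, 2.04, 0.0]
contact_force: [0.3, -0.7, -3.2]
grip_width: 0.0103
gripper_force: 49.3
```

Saddle contact is felt (load about 1.8 N and growing). A bit further.

>>> play_rows --targets "1 0 0 0.001 0;1 0 0 0.001 0;1 0 0 0.001 0"

```text
clock: 17.78
tcp_pos: [0.6112, -0.0321, 0.1783]
orientation: [2.389, 2.04, 0.0]
contact_force: [-0.3, 0.5, -3.0]
grip_width: 0.01
gripper_force: 49.3
```

>>> play_rows --targets "1 0 0 0.0005 0;1 0 0 0.0005 0;1 0 0 0.0005 0"

```text
clock: 18.03
tcp_pos: [0.6112, -0.0321, 0.1778]
orientation: [2.389, 2.04, 0.0]
contact_force: [-0.1, -0.5, -2.7]
grip_width: 0.0101
gripper_force: 49.4
```

>>> play_rows --targets "1 0 0 0.0005 0;1 0 0 0.0005 0;1 0 0 0.0005 0"

```text
clock: 18.28
tcp_pos: [0.6113, -0.0321, 0.1776]
orientation: [2.389, 2.04, 0.0]
contact_force: [-0.7, -0.1, 0.2]
grip_width: 0.0103
gripper_force: 49.7
```

>>> play_rows --targets "1 0 0 0.0005 0;1 0 0 0.0005 0;1 0 0 0.0005 0"

```text
clock: 18.53
tcp_pos: [0.6113, -0.0321, 0.1773]
orientation: [2.389, 2.04, 0.001]
contact_force: [-1.7, -0.2, 3.8]
grip_width: 0.0104
gripper_force: 50.1
```

Saddles bottomed (Fz turned positive). I'll ease 0.7 mm and open slightly.

>>> play_rows --targets "1 0 0 -0.0007 0;1 0 0 -0.0007 0;0.7 0 0 -0.0007 0;0.6 0 0 -0.0007 0;0.5 0 0 -0.0007 0;0.45 0 0 -0.0007 0;0.45 0 0 -0.0007 0;0.45 0 0 -0.0007 0" --squeeze 20

```text
clock: 19.2
tcp_pos: [0.6111, -0.0321, 0.1774]
orientation: [2.389, 2.04, -0.0]
contact_force: [0.8, -0.7, 1.2]
grip_width: 0.0237
gripper_force: 0.0
```

```bash
python3 w.py; python3 - <<'E'
from w import *
W=r.grab_frame("wrist")[:,:,::-1]; S=r.grab_frame("scene")[:,:,::-1]
cv2.imwrite("pics/p1.png",np.hstack([cv2.resize(W,(480,360)),cv2.resize(S[140:260,180:286],(318,360),interpolation=2)]))
E
```

```text
t 19.2 tcp [ 0.6111 -0.0321  0.1774] yaw of tool y -0.157 tilt 0.0 q [ 0.33  0.48 -0.51  1.74  0.27  1.   -0.44] F [ 0.76 -0.74  1.25] w 0.0237 0.0
```

View pics/p1.png

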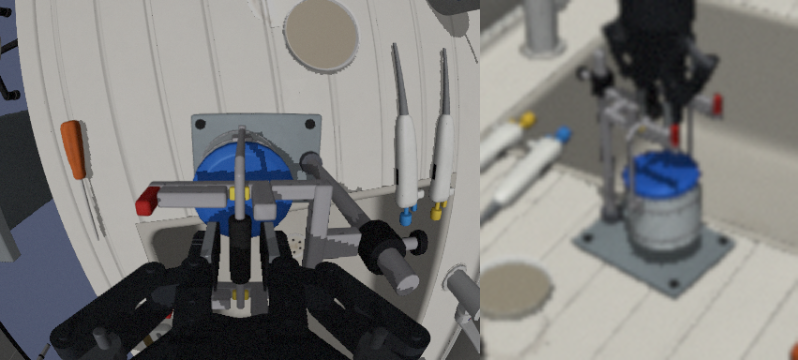

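The wire lies across both yellow saddles ((240,193) and (240,295)), the sleeve is free between the opened pads, and the canister hangs under the cradle. Retreating straight up.

>>> play_rows --targets "0.45 0 0 -0.004 0;0.45 0 0 -0.01 0;0.45 0 0 -0.02 0;0.45 0 0 -0.035 0;0.45 0 0 -0.055 0;0.45 0 0 -0.08 0;0.45 0 0 -0.1 0;0.45 0 0 -0.1 0"

```text
clock: 19.97
tcp_pos: [0.6136, -0.0315, 0.2835]
orientation: [2.384, 2.037, 0.01]
contact_force: [1.1, 0.4, 0.5]
grip_width: 0.0232
gripper_force: 0.0
```

>>> play_rows --targets "0.45 0 0 0 0;0.45 0 0 0 0;0.45 0 0 0 0;0.45 0 0 0 0;0.45 0 0 0 0;0.45 0 0 0 0;0.45 0 0 0 0;0.45 0 0 0 0"

```text
clock: 20.63
tcp_pos: [0.6111, -0.0321, 0.2773]
orientation: [-2.389, -2.04, 0.0]
contact_force: [0.0, -0.3, -0.7]
grip_width: 0.0236
gripper_force: 0.0
```

```bash
python3 - <<'E'
from w import *
st()
for k in range(2):
    S=r.grab_frame("scene")[:,:,::-1].copy(); W=r.grab_frame("wrist")[:,:,::-1].copy()
    print(blobs(S,(105,150,60),(125,255,255),(215,150,270,260),50),blobs(W,(20,120,80),(35,255,255)))
cv2.imwrite("pics/p2.png",np.hstack([cv2.resize(W,(480,360)),cv2.resize(S[140:260,180:286],(318,360),interpolation=2)]))
E
```

```text
t 20.63 tcp [ 0.6111 -0.0321  0.2773] yaw of tool y -0.157 tilt 0.0 q [ 0.36  0.39 -0.54  1.63  0.21  1.18 -0.38] F [ 0.01 -0.27 -0.67] w 0.0236 0.0
[((np.float64(241.2), np.float64(197.8)), 272, [232, 191, 21, 15])] [((np.float64(250.7), np.float64(158.0)), 32, [249, 154, 4, 9]), ((np.float64(260.0), np.float64(157.7)), 25, [259, 154, 3, 9]), ((np.float64(438.3), np.float64(192.8)), 28, [436, 189, 6, 8]), ((np.float64(431.0), np.float64(200.4)), 116, [427, 191, 9, 17]), ((np.float64(251.5), np.float64(234.8)), 13, [251, 232, 2, 7]), ((np.float64(260.0), np.float64(235.0)), 21, [259, 232, 3, 7])]
[((np.float64(241.1), np.float64(197.8)), 271, [232, 191, 21, 15])] [((np.float64(250.7), np.float64(157.9)), 31, [249, 154, 4, 9]), ((np.float64(260.0), np.float64(157.7)), 25, [259, 154, 3, 9]), ((np.float64(438.2), np.float64(192.8)), 29, [436, 189, 6, 8]), ((np.float64(431.0), np.float64(200.4)), 115, [427, 191, 9, 17]), ((np.float64(251.5), np.float64(234.8)), 13, [251, 232, 2, 7]), ((np.float64(260.0), np.float64(235.0)), 21, [259, 232, 3, 7])]
```

View pics/p2.png

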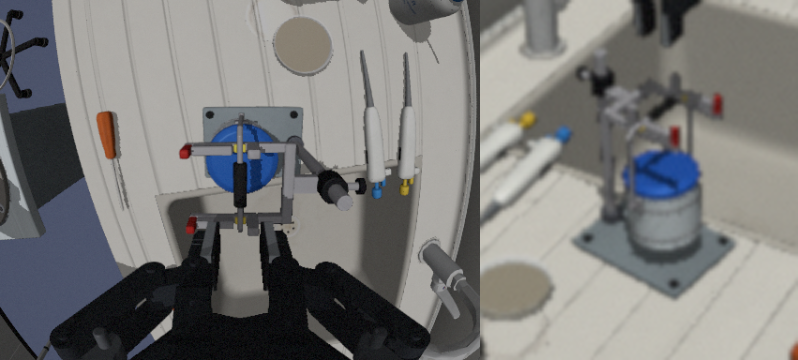

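The wire sits across the middle of both saddles, at (240,148) and (240,220). The canister is upright and still, and the gripper is clear, so I'm handing in.

```bash
python3 -c "
from bench import r
print(r.hand_in())"
```

```text
the job is handed in; nothing more can be done
None
```

The canister hangs at rest and upright by its bail, with the wire in both prong notches and the gripper clear, and the job is handed in (no verdict was returned). While I raised the bail, the canister tipped briefly (roughly 0.25 rad by my estimate, limit 0.5) and shifted about 17 mm on the worktop.

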